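# Dip the ink jug and show the gauge rod

## Robot

A 6-joint arm with a two-finger parallel gripper is mounted at the origin on the work surface. World frame = base frame: x ahead of the robot, y to its left, z up, the work surface at z = 0. Lengths are in m, angles in rad, forces in N, time in s.
With the tool pointing down it reaches from about 0.325 to 0.775 m from the base axis. Payload 5.5 kg.
Tool frame: the origin (TCP) lies between the finger pads; the fingertips stand 8 mm ahead of it and the grasp point (between the pads) lies 11 mm behind it (tcp_to_tips is the distance from the TCP to the fingertips, in m); z points along the fingers, y is the direction in which the jaws open and shut (so a half turn about z gives the same grasp; the last joint's range is limited). The gripper opens to 88 mm and grips with 3 to 60 N. Pads are 20 mm wide; open, the fingers measure 115 mm over their backs; the gripper's body (75 mm by 178 mm) begins 61 mm behind the grasp point.
Start: joints at [-1.264, 0.091, 1.231, -0, 1.82, -0.057], TCP at [0.213, -0.561, 0.231] pointing down, gripper open.
Joint ranges: [-2.87, 2.87], [-0.86, 2.18], [0.17, 2.46], [-1.51, 4.65], [0.06, 2.69], [-2.65, 2.65]. Speed limits (rad/s): [2.57, 2.57, 3.01, 3.14, 3.14, 3.14].

## Interface

Orientations are given as a unit quaternion [w, x, y, z].
In Python, from bench import * gives the robot as it stands. Calls block until the motion is done:
- move_to(position, orientation): joint-space move of the TCP to a pose.
- move_l(position, speed=0.15, orientation=None): straight line of the TCP; orientation=None keeps the orientation; speed is the mean speed in m/s.
- movej(angles): joint-space move.
- gripper_open() and close(): open the fingers fully, or close them until they stop; the grip force is fixed at half the most.
- hold(seconds).
- inverse_kinematics(position, orientation): joint angles nearest the present ones, or None.
- state(): the state.
- get_image(name): name is "scene" or "top" or "wrist"; returns a dict with "frame" (400x640x3 uint8, blue, green, red), "depth" (400x640 float32, m along the optical axis (not along the pixel's ray), 0 where there is no reading), "camera_matrix" (3x3 intrinsics, pixels), "k1" (the pictures are not rectified: a ray, as slopes to the right and down, at radius r is drawn at 1 + k1 r^2 times it, then the intrinsics apply), "view" (4x4, takes a point from world to camera coordinates). Camera axes: x right, y up, looking along -z (the intrinsics and any distortion apply to the point x, -y, -z); pixel columns grow to the right and rows downward; lengths in m; the calibration is good to about 2 mm. A picture is of the moment at which its call begins.
A pose or a line that the arm cannot do raises IKError and nothing moves.
- job_done(): hands the job in, once; it reports no verdict.
The state is a dict: "time": time; "joint_pos": joint angles; "dq": joint speeds; "joint_torque": joint torques, N m; "ee_pos": TCP position; "ee_rot": TCP orientation; "ft_force": force on the tool from outside, world axes, zero at the start; "moment": the same for the moment, N m; "finger_gap": finger opening in m.
Only numpy, scipy, OpenCV 4.12 (cv2) and the standard library are available. Lean on these libraries where they do the work, as an engineer would, in place of code of your own. Each camera call takes 0.05 s, during which the arm holds its last target. There are 200 camera calls.

## Task

Check the ink jug at the calligrapher's table: take the collared gauge rod from its wooden rest by its square handle, slide it tip first down the slanting neck of the jug until its collar stops on the mouth, and draw it right out again. Then present it for reading: hold the rod level and still with its tip over the middle of the little dish, about 12 cm above the table, and finish while still holding it there. Leave the dish, the jar, the stone seal and the brush where they are.

Things in the scene. Friction and masses are not known exactly. Their poses are not given: they have to be found in the camera images.
- rod: Loose metal gauge rod, 233 mm, about 110 g. Origin on its axis at the collar's front face; x runs to the tip. x 0 to +115 mm: round steel rod, 8 mm diameter, dark ring marks; 0 to -8 mm: round collar, 30 mm diameter; -8 to -118 mm: square aluminium handle 14 x 14 mm, faces square to y and z. At the start it lies level (z up) in the notches of the rest.
- rod_tip (a point): The free end of the thin part of the gauge rod, at x = +115 mm of the rod; same axes as the rod.
- rod_grip (a point): Place to grip on the square handle, at x = -55 mm of the rod, on its axis, midway between the collar and the rest's rear post; 50 mm above the table at the start.
- rest: Fixed wooden rest. Origin on the table under the collar's front face; x along the lying rod, to its tip. Base plate 60 wide, 8 mm high, x -115 to +85 mm; two notched posts, 10 mm thick in x, 44 mm wide, at x +65 and -98 mm, 56 and 53 mm high; their notches, 14 and 20 mm wide, open upwards, hold the rod's axis 50 mm above the table.
- jug: Fixed white glazed jug lying aslant in a dark wooden cradle. Origin at the centre of its round bottom; z runs along its axis out of the neck, 30 degrees above level. Body 96 mm diameter to z = 105 mm, shoulder, then a straight neck 27 mm outer diameter from z = 122 to the open mouth at 155 mm. Bore of the neck 15 mm diameter; hollow down to z = 6 mm.
- jug_mouth (a point): Centre of the open mouth of the neck, in the plane of the rim on which the collar stops, about 132 mm above the table; z points out of the neck along its axis (30 degrees above level). The rod goes in along -z.
- cradle: Fixed dark wooden cradle under the jug, base 170 x 100 x 12 mm. Origin at the centre of its underside on the table; its -x is the level direction in which the mouth looks. The mouth lies at x = -69 mm, y = 0, 132 mm up; nothing of the cradle or jug is higher than 150 mm.
- dish: Loose shallow round blue ceramic dish, 130 mm in diameter, 16 mm high, standing on the table. Origin at the centre of its underside.
- jar: Loose closed glass jar with a metal lid, 68 mm in diameter, 85 mm high; origin at the centre of its underside. Bystander.
- seal: Loose stone seal, a 30 x 30 x 50 mm block with a small rounded top, 70 mm high; origin at the centre of its underside. Bystander.
- brush: Loose wooden writing brush with a thick grey bristle end and no steel, 190 mm long, 18 mm thick, lying on the table; origin under its middle. Bystander.
Not all that is in view belongs to the job. Of the things like the rod, leave any that is purple; of the rest the smaller one is meant. There is more than one size of the dish; the job needs the larger.

How it is judged:
By the outcome, as a careful person would: the job done as asked, in the order asked, and still so for the second after the job is handed in, while the arm keeps its last pose, push and grip.
It also fails if it takes over 48 s, if anything falls off the work surface, if the arm or the gripper's body presses on something with over 40 N, if the wrist force passes 120 N, or if a joint passes its speed limit or range.

## Working session

There is one attempt and no reset: what is moved stays moved. The work goes in short steps, each a Python script; the robot and the scene stay as the last script left them, time stands still between calls to the robot, and variables do not carry over. Pictures are saved under pics/ and viewed, on a budget of 10 in all, crops included, one or two more only if the job needs it, and the job is handed in when it is done.

```bash
mkdir -p pics; ls; cat > h.py <<'E'
import numpy as np, cv2, pickle
from scipy.spatial.transform import Rotation as R
def rays(im,uv):
    K=im["camera_matrix"];uv=np.atleast_2d(np.array(uv,float)).reshape(-1,1,2)
    s=cv2.undistortPoints(uv,np.array(K),np.array([im["k1"],0,0,0.])).reshape(-1,2)
    V=np.array(im["view"]);d=np.c_[s[:,0],-s[:,1],-np.ones(len(s))]
    return -V[:3,:3].T@V[:3,3], d@V[:3,:3]   # origin, dirs (depth 1)
def on_plane(im,uv,z):
    o,d=rays(im,uv); return o+d*((z-o[2])/d[:,2])[:,None]
def by_depth(im,uv):
    o,d=rays(im,uv);uv=np.atleast_2d(uv).astype(int); return o+d*im["depth"][uv[:,1],uv[:,0]][:,None]
def q(Rm):
    x=R.from_matrix(Rm).as_quat(); return [float(x[3]),*map(float,x[:3])]
E
python3 - <<'E'
from bench import *
import cv2,pickle
for n in("scene","top"):
    im=get_image(n);pickle.dump(im,open(n+".pkl","wb"));cv2.imwrite(f"pics/{n}0.png",im["frame"])
print(state()["time"])
E
```

```text
pics
0.1
```

View pics/top0.png

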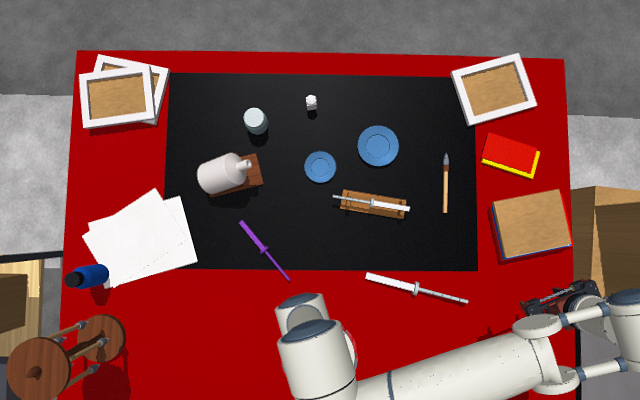

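View pics/scene0.png

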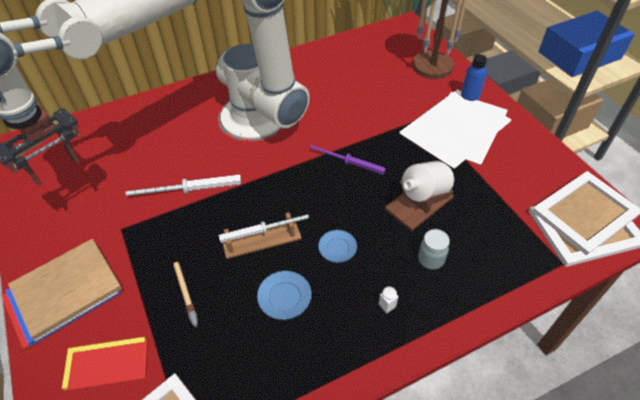

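Top view: the rod lies on the rest with its tip at about (333,197) and its handle end at (409,209). The jug mouth is at (248,163), looking right. The large dish is at (378,146), the small one at (320,166). The purple rod and the bigger white rod lie off the rest.

```bash
python3 - <<'E'
from h import *
T=pickle.load(open("top.pkl","rb"));S=pickle.load(open("scene.pkl","rb"))
np.set_printoptions(precision=4,suppress=True)
def comps(im,m,box):
    M=np.zeros_like(m,np.uint8);x0,y0,x1,y1=box;M[y0:y1,x0:x1]=m[y0:y1,x0:x1]
    n,l,st,c=cv2.connectedComponentsWithStats(M); i=1+st[1:,4].argmax(); return l==i
def rect(im,m,z):
    v,u=np.nonzero(m);P=on_plane(im,np.c_[u,v],z)[:,:2].astype(np.float32)
    r=cv2.minAreaRect(P);return np.array(r[0]),r[1],r[2],P.mean(0)
def sets(im):
    f=im["frame"].astype(int);h=cv2.cvtColor(im["frame"],cv2.COLOR_BGR2HSV)
    return dict(blue=(h[...,0]>95)&(h[...,0]<125)&(h[...,1]>80)&(h[...,2]>60),
     white=(h[...,1]<50)&(f.min(2)>100), brown=(h[...,0]<20)&(h[...,1]>70)&(h[...,2]>40))
for n,im,bd,bs,br,bj in(("top",T,(355,120,402,170),(302,148,340,185),(328,185,415,222),(190,145,265,200)),("scene",S,(250,262,320,330),(315,225,362,268),(215,205,315,260),(380,155,460,230))):
    s=sets(im)
    print(n,"dish",rect(im,comps(im,s["blue"],bd),.016),"small",rect(im,comps(im,s["blue"],bs),.016)[:2])
    m=comps(im,s["white"],br);print(" rod",rect(im,m,.05),m.sum())
    v,u=np.nonzero(m);P=by_depth(im,np.c_[u,v]);print("   z med",np.median(P[:,2]))
    print(" rest",rect(im,comps(im,s["brown"],br),.008))
    print(" cradle",rect(im,comps(im,s["brown"],bj),.012))
P=by_depth(T,[(230,172),(248,163),(244,164),(378,146),(409,209),(256,120),(311,101),(445,180)]);print(P)
# jug cloud from both views
s=sets(T);v,u=np.nonzero(comps(T,s["white"],(190,145,260,200)));A=by_depth(T,np.c_[u,v])
s=sets(S);v,u=np.nonzero(comps(S,s["white"],(395,155,460,205)));B=by_depth(S,np.c_[u,v])
print(len(A),len(B),A.min(0),A.max(0),B.min(0),B.max(0));np.save("jug.npy",np.r_[A,B])
print(T["view"],S["view"])
c=T["frame"][140:215,185:425];cv2.imwrite("pics/c1.png",cv2.resize(c,None,fx=3.3,fy=3.3,interpolation=cv2.INTER_CUBIC))
E
```

```text
top dish (array([ 0.6489, -0.175 ]), (0.12811405956745148, 0.1281665712594986), 45.3634147644043, array([ 0.6486, -0.1749], dtype=float32)) small (array([0.5796, 0.0046]), (0.09889347851276398, 0.09911246597766876))
 rod (array([ 0.469 , -0.1491]), (0.23185531795024872, 0.025038084015250206), 83.08423614501953, array([ 0.4658, -0.1658], dtype=float32)) 324
   z med 0.055721599905980024
 rest (array([ 0.4503, -0.158 ]), (0.2009471207857132, 0.03027794510126114), 80.88033294677734, array([ 0.4498, -0.1546], dtype=float32))
 cradle (array([0.5517, 0.2737]), (0.10192444920539856, 0.17216135561466217), 15.061822891235352, array([0.548 , 0.2296], dtype=float32))
scene dish (array([ 0.6465, -0.175 ]), (0.13062672317028046, 0.13212290406227112), 64.36262512207031, array([ 0.6485, -0.1757], dtype=float32)) small (array([0.5801, 0.0049]), (0.1003660336136818, 0.10190191864967346))
 rod (array([ 0.465 , -0.1479]), (0.23565930128097534, 0.03405490517616272), 79.3925552368164, array([ 0.4621, -0.1689], dtype=float32)) 605
   z med 0.0558671673991864
 rest (array([ 0.4717, -0.1618]), (0.20488151907920837, 0.06443928182125092), 82.03178405761719, array([ 0.4736, -0.1608], dtype=float32))
 cradle (array([0.5503, 0.2792]), (0.1081048995256424, 0.19156110286712646), 14.593181610107422, array([0.5684, 0.2529], dtype=float32))
[[ 0.5429  0.2574  0.137 ]
 [ 0.5714  0.2103  0.1208]
 [ 0.5649  0.2178  0.1432]
 [ 0.6476 -0.1767  0.009 ]
 [ 0.4484 -0.261   0.0608]
 [ 0.7057  0.1959  0.0845]
 [ 0.77    0.0343  0.0699]
 [ 0.5425 -0.3865  0.0116]]
1463 1835 [ 0.3883  0.0209 -0.0031] [0.6208 0.388  1.2944] [ 0.4141 -0.3452 -0.0009] [1.2216 0.4811 1.0996]
[[ 0.0094 -0.9998  0.0184 -0.0066]
 [ 0.9964  0.0109  0.0841 -0.496 ]
 [-0.0843  0.0175  0.9963 -1.2573]
 [ 0.      0.      0.      1.    ]] [[ 0.4398  0.8979 -0.0178 -0.2077]
 [-0.6908  0.3509  0.6322  0.2699]
 [ 0.5739 -0.2657  0.7746 -1.6445]
 [ 0.      0.      0.      1.    ]]
```

View pics/c1.png

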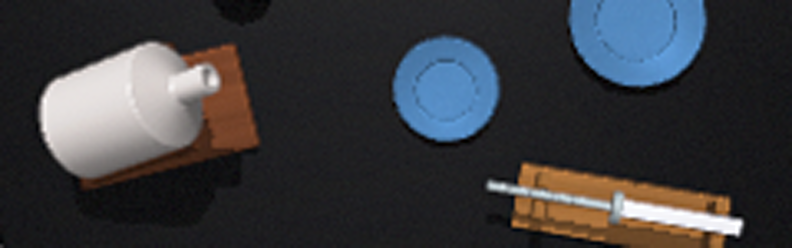

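Crop: mouth centre at about (247.7,163.3) in full-frame pixels. The cradle rectangle (102×172 mm) matches its given size, and so does the 128–131 mm dish. Next I refine the mouth with two views, then check IK for the whole sequence.

```bash
cat >> h.py <<'E'
def tool(d,s=1):   # tool rotation: rod along d, tool z perpendicular & downish, s=+-1: tool x=s*d
    d=np.array(d,float)/np.linalg.norm(d);x=s*d;z=np.array([0,0,-1.]);z-=z@d*d;z/=np.linalg.norm(z)
    return np.c_[x,np.cross(z,x),z]
def tcp(grip,Rm): return (np.array(grip)+.011*Rm[:,2]).tolist()
DISH=np.array([.6480,-.175,.12])
E
python3 - <<'E'
from h import *
from bench import *
np.set_printoptions(precision=4,suppress=True)
T=pickle.load(open("top.pkl","rb"));S=pickle.load(open("scene.pkl","rb"))
print("mouth top",on_plane(T,[(247.7,163.3)],.132))
A=np.load("jug.npy");k=(abs(A[:,0]-.55)<.12)&(abs(A[:,1]-.27)<.12)&(A[:,2]>.02)&(A[:,2]<.16)
# body: rays -> least squares cylinder axis direction (r=48, 30 deg elevation)
from scipy.optimize import least_squares
P=A[k]
def f(p):
    d=np.array([np.sin(p[0])*.866,-np.cos(p[0])*.866,.5]);o=np.array([.5695+p[1],.207,.132+p[2]])
    w=P-o;t=w@d;r=np.linalg.norm(w-np.outer(t,d),axis=1);m=(t<-.055)&(t>-.150)
    return np.where(m,np.clip(r-.048,-.01,.01),0)
r=least_squares(f,[.26,0,0],loss="soft_l1",f_scale=.002);print("yaw deg, x off,z off",np.degrees(r.x[0]),r.x[1:],len(P))
# rod axis in both views: white/grey pixels over the thin part/handle near z .05
for n,im,b in(("top",T,(328,185,415,222)),("scene",S,(215,205,315,260))):
    h=cv2.cvtColor(im["frame"],cv2.COLOR_BGR2HSV);m=(h[...,1]<50)&(h[...,2]>100)
    v,u=np.nonzero(m);q_=(u>b[0])&(u<b[2])&(v>b[1])&(v<b[3])
    X=on_plane(im,np.c_[u,v][q_],.054)[:,:2]
    vx,vy,x0,y0=cv2.fitLine(X.astype(np.float32),cv2.DIST_HUBER,0,.001,.001).ravel()
    if vy<0:vx,vy=-vx,-vy
    t=(X-[x0,y0])@[vx,vy];print(n,"yaw(deg from y)",np.degrees(np.arctan2(vx,vy)),"ends",[x0+t.min()*vx,y0+t.min()*vy],[x0+t.max()*vx,y0+t.max()*vy],np.ptp(t))
q0=state()["joint_pos"]
a=np.radians(8.3);d1=np.array([np.sin(a),np.cos(a),0]);tip=np.array([.483,-.033,.05]);g=tip-.17*d1
y=np.radians(15);zj=np.array([np.sin(y)*.866,-np.cos(y)*.866,.5]);M=np.array([.5695,.207,.132])
d3=np.array([.7,.7,0])/np.hypot(.7,.7)
for s in(1,-1):
    print(s)
    for nm,gg,d in(("above",g+[0,0,.15],d1),("pick",g,d1),("pre",M+.2*zj,-zj),("in",M+.055*zj,-zj),("fin",DISH-.17*d3,d3)):
        Rm=tool(d,s);print(nm,gg,inverse_kinematics(tcp(gg,Rm),q(Rm)))
E
```

```text
mouth top [[0.5688 0.2094 0.132 ]]
yaw deg, x off,z off 15.113860639529324 [-0.001   0.0014] 2995
top yaw(deg from y) 8.915593 ends [np.float64(0.45012961568682236), np.float64(-0.2632304494512222)] [np.float64(0.48605754614612995), np.float64(-0.034207291967110115)] 0.23182412113161027
scene yaw(deg from y) 9.07624 ends [np.float64(0.4497152631414322), np.float64(-0.2647178195451062)] [np.float64(0.48678040214103707), np.float64(-0.03269634209310954)] 0.2349633765613139
1
above [ 0.4585 -0.2012  0.2   ] [-0.4815 -0.1816  1.5688 -0.      1.7544 -0.3367]
pick [ 0.4585 -0.2012  0.05  ] [-0.4815 -0.1295  1.7896 -0.      1.4815 -0.3367]
pre [0.6143 0.0397 0.232 ] [ 0.2792  0.1011  1.3152 -0.5294  1.7131 -0.0627]
in [0.5818 0.161  0.1595] [ 0.4822  0.175   1.363  -0.5151  1.7089  0.1754]
fin [ 0.5278 -0.2952  0.12  ] [-0.5662  0.1135  1.4219 -0.      1.6062  0.2192]
-1
above [ 0.4585 -0.2012  0.2   ] None
pick [ 0.4585 -0.2012  0.05  ] None
pre [0.6143 0.0397 0.232 ] None
in [0.5818 0.161  0.1595] None
fin [ 0.5278 -0.2952  0.12  ] None
```

Both views agree on the rod (yaw 9.0°, length 232–235 mm) and on the mouth (within 2 mm). The whole sequence is reachable, so I go above the handle and look from there.

```bash
python3 - <<'E'
from h import *
from bench import *
np.set_printoptions(precision=4,suppress=True)
a=np.radians(9.0);d=np.array([np.sin(a),np.cos(a),0]);g=np.array([.4598,-.2016,.05])
Rm=tool(d);move_to(tcp(g+[0,0,.13],Rm),q(Rm))
im=get_image("wrist");pickle.dump(im,open("w1.pkl","wb"));f=im["frame"].copy()
V=im["view"];K=im["camera_matrix"]
def pr(P):
    c=V[:3,:3]@P+V[:3,3];s=np.array([c[0]/-c[2],-c[1]/-c[2]]);s=s*(1+im["k1"]*(s@s));return s*[K[0][0],K[1][1]]+[K[0][2],K[1][2]]
for t in(-.063,0,.055,.063,.17):
    p=pr(g+t*d+[0,0,.004]);print(t,p);cv2.circle(f,tuple(int(v) for v in p),3,(0,0,255),1)
cv2.imwrite("pics/w1.png",f);print(state()["time"],state()["finger_gap"],state()["ft_force"])
E
```

```text
-0.063 [323.0162 251.3624]
0 [322.9021 193.6407]
0.055 [322.7894 136.5958]
0.063 [322.7718 127.7117]
0.17 [322.5032  -8.3498]
1.7667 0.08764753775498499 [-0.507  -0.1245 -0.3774]
```

View pics/w1.png

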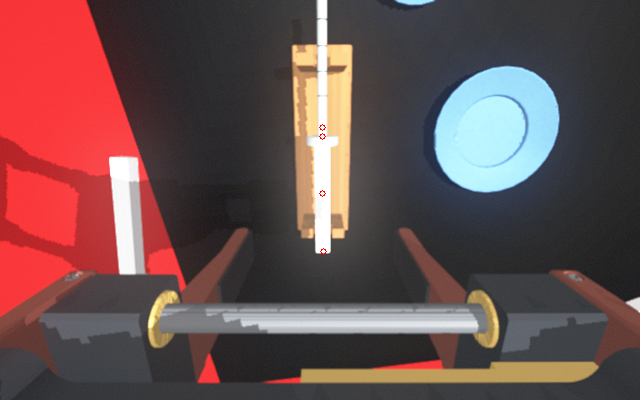

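Wrist view: the rod axis is at column 322, so the lateral aim is right. The collar shows at rows 137–146, against 128–137 predicted, so the axial position may be off by 5–8 mm. I'll settle that with depth.

```bash
python3 - <<'E'
from h import *
np.set_printoptions(precision=4,suppress=True)
im=pickle.load(open("w1.pkl","rb"));a=np.radians(9.0);d=np.array([np.sin(a),np.cos(a),0]);n=np.array([d[1],-d[0],0]);g=np.array([.4598,-.2016,.05])
for r in list(range(128,152,2))+[170,194,240,246,250,252,254,256]:
    P=by_depth(im,[(322,r)])[0];w=P-g;print(r,w@d,w@n,P[2])
# width of collar row / handle row edges
for r in(141,170,230,90):
    row=im["frame"][r,290:355].min(1);k=np.nonzero(row>170)[0]+290;print(r,k.min(),k.max())
E
```

```text
128 0.06278413134832743 -0.0007057594459821086 0.05459123070569172
130 0.0609224881988017 -0.0007130154656544039 0.053572527231226186
132 0.05908025761457867 -0.0007192421938940896 0.05304799049970488
134 0.05748444686722706 -0.0007189276223599198 0.055487183522374306
136 0.05548415545218846 -0.000728713392312245 0.05338486396876163
138 0.054805969443748874 -0.0007083620455586007 0.06466950216014522
140 0.05312580216938963 -0.0007117589150955748 0.06534854050764755
142 0.051449573545324506 -0.0007151138987897046 0.066043363345967
144 0.049626058397256305 -0.0007213075667467401 0.06550995331895809
146 0.04789862394240693 -0.0007255357409126704 0.06583570677561879
148 0.04499375577182885 -0.0007501774553860441 0.057496915305450313
150 0.043156774477526076 -0.0007553263258061445 0.05751292033975569
170 0.02394163952238478 -0.0008132388820476548 0.05563572579870407
194 0.0008101275725489814 -0.0008740971759135295 0.057892506047441394
240 -0.048425178528487864 -0.0010148015821786114 0.05711696671892419
246 -0.055301166189523826 -0.0010346510564423904 0.05691573390833232
250 -0.059113103117765464 -0.0010426088356615616 0.05835170894803515
252 -0.061963645796817235 -0.0010527339418438051 0.057306554131877296
254 -0.09489820320295898 -0.0012564221055618603 0.0012084840460576673
256 -0.09765863481293519 -0.001264064817841542 0.0012947628876107675
141 307 338
170 314 330
230 315 330
90 317 326
```

Depth confirms the aim: collar front at +55 mm, handle end at −63 mm, lateral error under 1 mm. The row mismatch was just the collar's height. Picking now.

```bash
cat >> h.py <<'E'
y=np.radians(15.1);ZJ=np.array([np.sin(y)*.866,-np.cos(y)*.866,.5]);ZJ/=np.linalg.norm(ZJ);M=np.array([.5688,.2085,.132])
def proj(im,P):
    P=np.atleast_2d(P);V=np.array(im["view"]);c=P@V[:3,:3].T+V[:3,3];s=np.c_[c[:,0],-c[:,1]]/-c[:,2:]
    s=s*(1+im["k1"]*(s**2).sum(1,keepdims=True));K=np.array(im["camera_matrix"]);return s*[K[0,0],K[1,1]]+[K[0,2],K[1,2]]
E
python3 - <<'E'
from h import *
from bench import *
np.set_printoptions(precision=4,suppress=True)
a=np.radians(9.0);d=np.array([np.sin(a),np.cos(a),0]);g=np.array([.4590,-.2015,.05])
Rm=tool(d);move_l(tcp(g,Rm),.1);close();s=state();print(s["finger_gap"],s["ft_force"])
move_l(tcp(g+[0,0,.03],Rm),.06);move_l(tcp(g+[0,0,.2],Rm),.2)
Rp=tool(-ZJ);move_to(tcp(M+.2*ZJ,Rp),q(Rp));hold(.3);s=state();print(s["finger_gap"],s["ft_force"],s["time"],s["ee_pos"])
for n in("scene","top","wrist"):
    im=get_image(n);pickle.dump(im,open(n+"2.pkl","wb"))
    p=proj(im,[M+.03*ZJ,M,M+.2*ZJ]);print(n,p)
    c=im["frame"]
    if n!="wrist":
        u,v=p[:2].mean(0).astype(int);c=c[max(0,v-50):v+50,max(0,u-65):u+65];print("off",u-65,v-50);c=cv2.resize(c,None,fx=3,fy=3,interpolation=cv2.INTER_CUBIC)
        if n=="scene":keep=c
        else: cv2.imwrite("pics/p2.png",np.hstack([keep,c]))
    else: cv2.imwrite("pics/w2.png",c)
E
```

```text
0.01378278444779062 [ 0.4529 -0.3564 -0.8224]
0.013971794829475487 [ 0.164  -0.0408 -2.2701] 7.4 [0.6153 0.0345 0.2229]
scene [[401.4188 186.8375]
 [407.8289 185.458 ]
 [360.2982 195.6864]]
off 339 136
top [[256.2563 160.137 ]
 [248.0068 163.2905]
 [307.1338 140.7382]]
off 187 111
wrist [[ 323.0559 -134.2475]
 [ 322.8555 -242.2415]
 [ 323.7786  258.4762]]
```

View pics/p2.png

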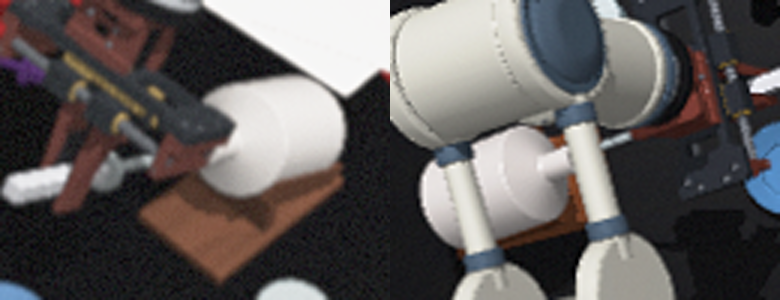

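View pics/w2.png

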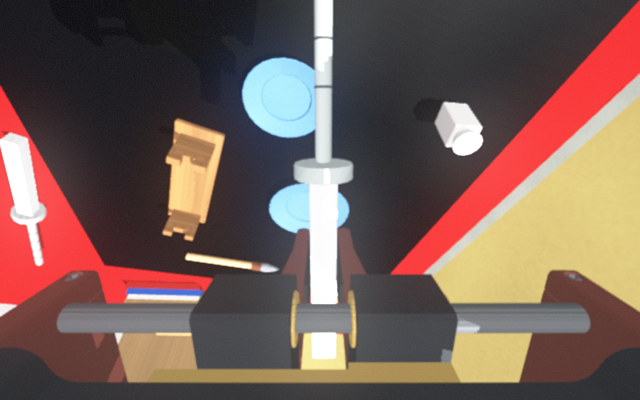

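Rod held straight: in the wrist view it runs along column 323 from handle to top edge, with the collar at rows 160–185. Scene and top views are partly covered by the gripper and arm. I'll measure the rod's pitch in the grip from wrist depth.

```bash
python3 - <<'E'
from h import *
from bench import *
np.set_printoptions(precision=4,suppress=True)
im=pickle.load(open("wrist2.pkl","rb"));Rp=tool(-ZJ);G=M+.2*ZJ
rows=np.arange(2,260,1)
for cs in((322,323,324),):
    L=np.mean([(by_depth(im,np.c_[np.full(len(rows),c),rows])-G)@Rp for c in cs],0)  # tool coords x along rod,y,z
    for r in rows[::10]: print(r,L[r-2])
    t=(rows<150);c1=np.polyfit(L[t,0],L[t,2]+.004,1);h=(rows>190)&(rows<235);c2=np.polyfit(L[h,0],L[h,2]+.007,1)
    print("thin: pitch deg, z at0",np.degrees(c1[0]),c1[1],"handle",np.degrees(c2[0]),c2[1])
# edges of rod in rows -> lateral centre
f=im["frame"].min(2)
for r in(10,60,120,220):
    g=im["depth"][r,290:360];k=np.nonzero((g>0)&(g<np.median(g[30:37])+.03))[0]+290
    print(r,k.min(),k.max(),((by_depth(im,[(k.min(),r)])+by_depth(im,[(k.max(),r)]))/2-G)@Rp)
# neck point clouds from scene/top vs expected axis
for n in("scene","top"):
    im=pickle.load(open(n+".pkl","rb"));v,u=np.mgrid[0:400,0:640];v=v.ravel();u=u.ravel();P=by_depth(im,np.c_[u,v])
    w=P-M;t=w@ZJ;rad=w-np.outer(t,ZJ);rr=np.linalg.norm(rad,axis=1);k=(t<.01)&(t>-.03)&(rr<.025)
    e1=np.cross([0,0,1],ZJ);e1/=np.linalg.norm(e1);e2=np.cross(ZJ,e1)
    kk=k&(t<-.004);A=np.c_[2*rad[kk]@e1,2*rad[kk]@e2,np.ones(kk.sum())];s=np.linalg.lstsq(A,(rad[kk]**2).sum(1),rcond=None)[0]
    print(n,k.sum(),"t max",np.percentile(t[k],[90,98]),"circle fit",s[:2],np.sqrt(s[2]+s[:2]@s[:2]),"rr med",np.median(rr[kk]),"range e1",np.percentile(rad[kk]@e1,[1,99]))
E
```

```text
2 [ 0.123  -0.0001 -0.0044]
12 [ 0.1194 -0.0001 -0.0039]
22 [ 0.1157 -0.0002 -0.0039]
32 [ 0.1118 -0.0002 -0.0043]
42 [ 0.108  -0.0002 -0.004 ]
52 [ 0.1041 -0.0002 -0.0038]
62 [ 0.1    -0.0002 -0.0038]
72 [ 0.0959 -0.0002 -0.0038]
82 [ 0.0918 -0.0002 -0.0035]
92 [ 0.0875 -0.0002 -0.0036]
102 [ 0.0831 -0.0002 -0.0045]
112 [ 0.0787 -0.0002 -0.0037]
122 [ 0.0742 -0.0003 -0.0043]
132 [ 0.0696 -0.0003 -0.0037]
142 [ 0.0649 -0.0003 -0.0039]
152 [ 0.0601 -0.0003 -0.004 ]
162 [ 0.0553 -0.0003 -0.0044]
172 [ 0.0526 -0.0003 -0.0146]
182 [ 0.0478 -0.0003 -0.0144]
192 [ 0.0407 -0.0003 -0.0067]
202 [ 0.0353 -0.0004 -0.0061]
212 [ 0.0302 -0.0004 -0.0068]
222 [ 0.0247 -0.0004 -0.0066]
232 [ 0.0193 -0.0004 -0.0069]
242 [ 0.0138 -0.0004 -0.0073]
252 [ 0.0078 -0.0004 -0.007 ]
thin: pitch deg, z at0 0.03435936049598055 -0.0012148353811922408 handle -12.022726664453593 0.005439596394681085
10 315 332 [[ 0.1208  0.0001 -0.0017]]
60 315 332 [[ 0.1013  0.     -0.0008]]
120 316 331 [[ 0.0751 -0.     -0.0025]]
220 310 337 [[ 0.0258 -0.0001 -0.0067]]
scene 156 t max [0.0037 0.0059] circle fit [0.0011 0.0043] 0.01205420496187906 rr med 0.013991668741606747 range e1 [-0.0111  0.0154]
top 123 t max [0.0006 0.0016] circle fit [-0.0008  0.0037] 0.011683681643044218 rr med 0.014240029450380215 range e1 [-0.0134  0.0119]
```

The rod sits exactly on the expected axis in the grip (all offsets under 1 mm), and the neck cloud puts the jug axis about 0.7 mm higher than aimed. Inserting in small force-checked steps.

```bash
python3 - <<'E'
from h import *
from bench import *
np.set_printoptions(precision=2,suppress=True)
Rp=tool(-ZJ);e1=np.cross([0,0,1],ZJ);e1/=np.linalg.norm(e1);e2=np.cross(ZJ,e1);m=M+.0007*e2
move_l(tcp(m+.195*ZJ,Rp),.03,q(Rp));hold(.2);F0=np.array(state()["ft_force"])
def go(s,v):
    move_l(tcp(m+s*ZJ,Rp),v);hold(.05);st=state();F=np.array(st["ft_force"])-F0;f=np.array([F@ZJ,F@e1,F@e2])
    print(round(s,4),f,np.array(st["ee_pos"])@ZJ*1000-np.array(tcp(m+s*ZJ,Rp))@ZJ*1000,round(st["time"],2));return f
ok=True
for s in list(np.arange(.175,.139,-.005))+list(np.arange(.125,.064,-.015))+list(np.arange(.062,.050,-.001)):
    f=go(s,.05 if s>.064 else .02)
    if np.linalg.norm(f)>4: print("contact");break
E
```

```text
0.175 [ 0.62  0.07 -0.4 ] -0.027769171321523345 8.67
0.17 [-0.22 -1.01 -0.44] -0.06252639422214656 8.97
0.165 [ 0.89  0.27 -0.56] -0.18399421052529874 9.27
0.16 [-0.47  0.39 -0.7 ] -0.19974255077312364 9.57
0.155 [ 0.31 -0.09 -0.64] -0.1955057728896179 9.87
0.15 [ 0.11 -0.72 -0.2 ] -0.2080696336196297 10.17
0.145 [ 0.1  -0.61 -0.33] -0.19142531942802066 10.47
0.14 [ 0.36 -1.11 -0.62] -0.1858397371658782 10.77
0.125 [-0.51 -0.02 -0.86] -0.17621445299005245 11.27
0.11 [ 0.26  0.93 -0.57] -0.13185441882430382 11.77
0.095 [-0.41 -0.19 -1.08] -0.12432184407107627 12.27
0.08 [ 0.4   0.17 -0.61] -0.12578664706299492 12.77
0.065 [ 0.02 -0.31 -0.28] -0.13409339640635665 13.27
0.062 [ 0.1  -0.27 -0.8 ] 0.048580373933305054 13.62
0.061 [ 0.54 -0.64 -0.5 ] 0.027964339273978567 13.92
0.06 [ 0.15 -0.64 -0.27] -0.051804231568226555 14.22
0.059 [0.23 0.06 0.18] -0.041214808890899235 14.52
0.058 [-0.66 -0.62 -1.14] -0.031163455207007473 14.82
0.057 [-0.91 -0.37 -0.37] -0.06477183638214967 15.12
0.056 [ 3.75 -0.98 -1.03] 0.7314330792125503 15.42
contact
```

```bash
python3 - <<'E'
from h import *
from bench import *
np.set_printoptions(precision=2,suppress=True)
Rp=tool(-ZJ);e1=np.cross([0,0,1],ZJ);e1/=np.linalg.norm(e1);e2=np.cross(ZJ,e1);m=M+.0007*e2
for s in(.0555,.055,.0545,.054):
    move_l(tcp(m+s*ZJ,Rp),.02);hold(.1);st=state();f=np.array(st["ft_force"])-[.16,-.04,-2.27];print(s,f@ZJ,f,(np.array(st["ee_pos"])-tcp(m+s*ZJ,Rp))@ZJ*1000,st["finger_gap"])
    if f@ZJ>9:break
im=get_image("scene");c=[]
for im in(im,get_image("top")):
    u,v=proj(im,M)[0].astype(int);c.append(cv2.resize(im["frame"][v-45:v+45,u-65:u+65],None,fx=3,fy=3,interpolation=cv2.INTER_CUBIC))
cv2.imwrite("pics/in.png",np.hstack(c));pickle.dump(get_image("wrist"),open("w3.pkl","wb"));print(state()["time"])
E
```

```text
0.0555 6.304722888093808 [-0.59 -5.28  4.04] 1.2089269555316295 0.013791121001480515
0.055 7.585124998067645 [-0.26 -5.97  5.31] 1.6752868075476792 0.013672190117552946
0.0545 9.975201598746779 [ 1.74 -8.49  4.96] 2.1569901028367178 0.013617532923615585
16.6167
```

View pics/in.png

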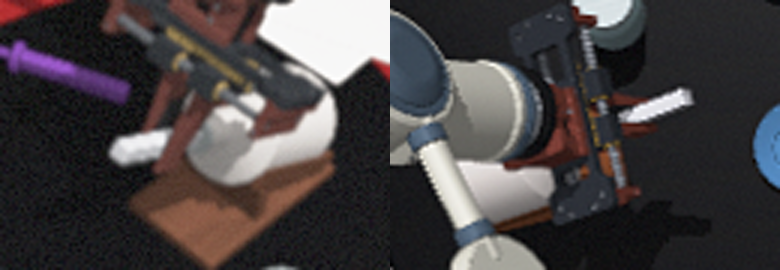

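Collar stop at the expected depth with about 10 N along the axis. The images show the jug neck hidden under the gripper and the handle in line with the neck. Withdrawing, then going to the reading pose.

```bash
python3 - <<'E'
from h import *
from bench import *
np.set_printoptions(precision=4,suppress=True)
Rp=tool(-ZJ);e1=np.cross([0,0,1],ZJ);e1/=np.linalg.norm(e1);e2=np.cross(ZJ,e1);m=M+.0007*e2
im=pickle.load(open("w3.pkl","rb"));G=m+.0563*ZJ
print("inserted, tool x,z along rod:\n",np.array([(by_depth(im,[(323,r)])[0]-G)@Rp for r in(220,200,176,160,150,130,110)]))
move_l(tcp(m+.10*ZJ,Rp),.06);move_l(tcp(m+.235*ZJ,Rp),.12);print(np.array(state()["ft_force"]))
d=np.array([1,1,0])/2**.5;Rf=tool(d);g=DISH-.17*d
move_to(tcp(g+[0,0,.1],Rf),q(Rf));move_l(tcp(g,Rf),.08);hold(.5)
s=state();print(s["time"],s["finger_gap"],s["ee_pos"],s["dq"])
im=get_image("wrist");pickle.dump(im,open("w4.pkl","wb"));cv2.imwrite("pics/w4.png",im["frame"])
for r in(250,220,200,175,150,100,50,5):print(r,(by_depth(im,[(323,r)])[0]-g)@Rf)
im=get_image("scene");pickle.dump(im,open("s4.pkl","wb"));cv2.imwrite("pics/s4.png",im["frame"]);t=get_image("top");pickle.dump(t,open("t4.pkl","wb"))
print(proj(im,DISH),proj(t,DISH))
E
```

```text
inserted, tool x,z along rod:
 [[ 0.0269 -0.0001 -0.008 ]
 [ 0.0372 -0.0001 -0.007 ]
 [ 0.0515 -0.     -0.0156]
 [ 0.0583 -0.     -0.0125]
 [ 0.063   0.     -0.0132]
 [ 0.0718  0.     -0.0124]
 [ 0.0803  0.0001 -0.0134]]
[ 0.3457 -0.0469 -1.4414]
21.925 0.013911269526977393 [ 0.5278 -0.2952  0.109 ] [ 0.0006  0.0015  0.0009 -0.0004  0.0005  0.    ]
250 [ 0.0101 -0.0001 -0.0076]
220 [ 0.0264 -0.0001 -0.0058]
200 [ 0.0375 -0.0001 -0.0069]
175 [ 0.0523 -0.0001 -0.0156]
150 [ 0.062  -0.0001 -0.0038]
100 [ 0.085  -0.0001 -0.0049]
50 [ 0.1059 -0.0001 -0.0035]
5 [ 0.1229 -0.0001 -0.0045]
[[280.8642 271.6612]] [[383.2934 138.2501]]
```

View pics/s4.png

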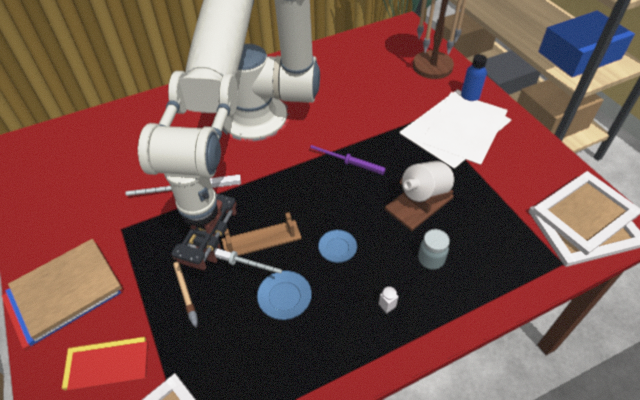

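The tip shows at about (280,272), where (281,272) was predicted for 12 cm above the dish centre. The dish, jar, seal and brush are unmoved. Handing in.

```bash
python3 - <<'E'
from bench import *
hold(1.0);s=state();print(s["time"],s["finger_gap"],s["ft_force"],abs(s["dq"]).max() if hasattr(s["dq"],"max") else s["dq"]);job_done()
E
```

```text
23.075 0.013770129821668526 [ 0.35637215  0.51198471 -0.77909375] 0.0012653071826686517
the job is handed in; nothing more can be done
```

The job is handed in at 23.1 s of the 48 s allowed, with the arm still holding the rod level over the middle of the large dish. I took the rod by its handle from the rest, slid it down the jug neck until the collar stopped, and drew it right out again.

- **Insertion:** The collar met the rim at 56 mm from the grip point (55 mm expected). I pressed to about 10 N along the neck. Wrist depth showed the neck surface directly ahead of the collar, so the rod was in the bore.
- **Reading pose:** In the scene view, the tip appears within about 1 pixel of where a point 12 cm above the dish centre should be. Wrist depth shows the rod level to within about 1 mm along the visible part.
- **Stillness and grip:** The finger gap was 13.8 mm on the 14 mm handle, and the joint speeds were close to zero.
- **Other objects:** By eye in the final scene view, the dish, jar, seal and brush had not moved.

No check failed. The one early disagreement, a wrist-image row mismatch at the collar, turned out to be an effect of the collar's height, and depth confirmed the grip point.

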